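# Slide the spice tin into its dock under the spring cover

## Robot

A 6-joint arm with a two-finger parallel gripper is mounted at the origin on the work surface. World frame = base frame: x ahead of the robot, y to its left, z up, the work surface at z = 0. Lengths are in m, angles in rad, forces in N, time in s.
With the tool pointing down it reaches from about 0.225 to 0.875 m from the base axis. Payload 3.4 kg.
Tool frame: the origin (TCP) lies between the finger pads; the fingertips stand 11 mm ahead of it and the grasp point (between the pads) lies 8 mm behind it (tips_ahead is the distance from the TCP to the fingertips, in m); z points along the fingers, x is the direction in which the jaws open and shut, and the axes are right-handed (so a half turn about z gives the same grasp; the last joint's range is limited). The gripper opens to 85 mm and grips with 20 to 120 N. Pads are 22 mm wide; open, the fingers measure 114 mm over their backs; the gripper's body (76 mm by 85 mm) begins 54 mm behind the grasp point. The pads swing forward as they close: fully open they stand 13 mm farther back than shut.
Start: joints at [1.091, 0.276, 1.505, -0, 1.361, -0.121], TCP at [0.202, 0.538, 0.242] pointing down, gripper open.
Joint ranges: [-2.89, 2.89], [-0.75, 2.08], [0.22, 2.7], [-1.18, 4.32], [0.11, 2.71], [-2.7, 2.7]. Speed limits (rad/s): [2.57, 2.57, 3.14, 3.14, 3.14, 3.14].

## Interface

Orientations are given as a unit quaternion [w, x, y, z].
In Python, from rig import get_state, get_image, sign_off, masks_of, tips_ahead gives the robot as it stands.
- The arm moves only by the tool play_rows, never from a script. Its argument "series" is a list of rows, each an object of numbers: "fingers": the closure, from -1 (fully open) to 1 (shut); "dx", "dy", "dz": the shift along the world's x, y, z in mm; "turn": the turn about the world's z in rad. A call has 1 to 20 rows; each row shifts and turns the pose as measured when the row begins; what a row does not reach is not made up. A row lasts 1/12 s, in which the tool goes at most 41.7 mm and 7.16 degrees, less where a joint would pass 70% of its speed; a pose out of reach is approached as far as the arm can. A call with a gripper value outside its range is refused whole. The fingers move at their own pace and stop on an object; "squeeze" is the grip in N (left out, the last holds). Time passes only in rows, so rows that do not move let the fingers close. It gives the time, the measured TCP pose, the force and the opening at its end, in the units of the state.
- get_state(): the state, without advancing time (a new reading comes with each control period).
- get_image(name): name is "side" or "top" or "wrist"; returns a dict with "pixels" (384x512x3 uint8, red, green, blue), "vfov" (degrees; the focal length in pixels is half the picture's height over the tangent of half this angle, whatever the lens; pixels are square), "cx", "cy" (the principal point, pixels), "rvec" (rotation vector, rad) and "tvec" (3), from world to camera coordinates, as OpenCV has them; the wrist camera has in their place "hand_eye" (4x4, takes a point from camera to tool coordinates, whose origin is the TCP and whose axes are the tool frame's). Camera axes: x right, y down, z forward; pixel columns grow to the right and rows downward; lengths in m; the calibration is good to about 2 mm. A picture is of the moment at which its call begins: read the wrist's pose just before it. There is no depth.
- sign_off(): hands the job in, once; it reports no verdict.
Trained networks look in a picture, given as the dict that the camera call returned (one of the last four; its "shot" number tells which), for a name from the list of things; names that differ only in an ending like _2 or _b are one class to them, and where a whole thing is asked for, a point or a joint stands for the part that bears it (a point fixed in the world has none). Each returns a list of dicts, best first, with "p" (0 to 1); they miss things now and then, are a little off and sometimes report something else, mostly with a low value. They report only what shows in the picture. A call takes as long as a camera call. They do not tell look-alikes from the thing itself.
- masks_of(picture, label): "region" (384x512 bool, what is visible of it) and "xy" ([column, row] in pixels, amid what is visible of it).
The state is a dict: "clock": time; "qpos": joint angles; "qd": joint speeds; "effort": joint torques, N m; "position": TCP position; "ee_rot": TCP orientation; "contact_force": force on the tool from outside, world axes, zero at the start; "moment": the same for the moment, N m; "width": finger opening in m.
Only numpy, scipy, OpenCV 4.12 (cv2) and the standard library are available. Lean on these libraries where they do the work, as an engineer would, in place of code of your own. Each camera call takes 0.05 s, during which the arm holds its last target. There are 200 camera calls.

## Task

Put the flat black spice tin away in its bamboo dock: with one fingertip press the long red paddle down to hold the spring-closed white cover open, and while it is held, push the tin along its track with the other fingertip, under the cover and fully home against the back stop. Then take the fingers away so that the cover springs fully shut over the tin. Only push the tin, never lift or tip it, and leave everything else where it stands.

Things in the scene. Friction and masses are not known exactly. Their poses are not given: they have to be found in the camera images.
- dock: Bamboo dock fixed to the table: board 200 x 165 mm, its top (the deck) 12 mm above the table. Origin on its underside, below the cover's hinge line and front edge; x along the track in the pushing direction (away from the robot), y left, z up. Board: x -125 to 75, y -80 to 85 mm. Everything but cover and paddle stays under 38 mm above the table.
- dock_track (a point): Near end of the track, on the deck, on its centre line (dock x -125, y -40, z 12 mm). The track is a straight 50 mm wide lane along dock x (y -65 to -15 mm) between rails 5 mm thick and 10 mm high, from here to the back stop, a wall 26 mm high whose near face is at dock x 60 mm.
- tin: Flat black rectangular tin with a paper label, loose on the deck in the track before the shut cover: 50 mm long (its x, nearly along the track), 42 mm wide (y), 22 mm high, 60 to 130 g. Origin at the centre of its underside, at first 40 to 62 mm before the cover's front edge.
- dock_home (a point): The place of the tin's origin when it is fully home against the back stop: on the deck, on the track's centre line, 35 mm beyond the cover's front edge (dock x 35, y -40, z 12 mm).
- flap (a joint): Opening angle of the white cover and red paddle (one rigid piece), rad: 0 shut, 0.72 open at a hard stop. Hinge line along dock x at dock y 0, 4 mm above the deck. A spring shuts it: pressing the paddle down 42 mm out from the hinge takes about 2 N at first, 5 N near the stop. The cover swings up and to the left (+y); the tin passes under it at 0.60 or more.
- cover_lip (a point): Lower right corner of the white cover's front lip, on the cover. Shut, the cover spans dock x 0 to 60, y 0 to -38 mm, 24 to 27 mm above the deck; its lip at x 0 to 3, y -38 to -24 mm hangs to 14 mm above the deck and blocks the tin. Open 0.65, it is all left of y -25 mm, under 46 mm above the deck: a finger fits in the lane's centre (beyond x 0 it blocks closing).
- paddle_mid (a point): Middle of the upper face of the red paddle (40 mm out from the hinge, dock x -29 mm), a plate 178 mm long, 69 wide, 3 thick, left of the hinge line beside the whole track (dock x -118 to 60 mm, 6 to 75 mm out from the hinge). Shut: slopes up to the left at 0.72 rad, outer edge 53 mm above the deck; fully pressed: level, top 5.5 mm above it. A fingertip can slide along it while pressing.
- canister0: Matte black round tin canister, 57 mm across, 100 mm high, standing in a slotted bamboo stand (74 x 270 x 45 mm), origin under its centre. Bystander.
- canister1: Matte black round tin canister, 57 mm across, 100 mm high, standing in a slotted bamboo stand (74 x 270 x 45 mm), origin under its centre. Bystander.
- canister2: Matte black round tin canister, 57 mm across, 100 mm high, standing in a slotted bamboo stand (74 x 270 x 45 mm), origin under its centre. Bystander.
- canister3: Matte black round tin canister, 57 mm across, 100 mm high, standing in a slotted bamboo stand (74 x 270 x 45 mm), origin under its centre. Bystander.
- suribachi: White porcelain grinding bowl, 156 mm across, 62 mm high, origin under its centre. Bystander.
- stick: Pale cypress grinding stick lying flat, 170 mm long (its x), 20 mm thick, origin under its centre. Bystander.
- grinder: Brass bell-shaped nutmeg grinder, 68 mm across, 108 mm high, origin under its centre. Bystander.
- salt_jar: White ceramic jar with a wooden cap, 56 mm across, 85 mm high, origin under its centre. Bystander.
There are look-alikes about, which are no part of the job. Of the things like the tin, leave any that is pink; of the rest the larger one is meant.

How it is judged:
On the way, in this order (a step that is already met when the one before it is completed fails the run):
1. the cover is held open by a finger on the paddle while the tin is still in front of it (value of joint flap above 0.5 rad and x of tin in the frame of dock below -0.018 m and contact force between the fingers and flap above 0.3 N), for 0.15 s.
2. with the paddle held down, a finger pushes the tin under the cover (value of joint flap above 0.4 rad and x of tin in the frame of dock above -0.015 m and contact force between the fingers and flap above 0.3 N and contact force between the fingers and tin above 0.05 N), for 0.05 s.
3. the tin is home under the cover while a finger still holds the paddle down (value of joint flap above 0.4 rad and x of tin in the frame of dock above 0.03 m and contact force between the fingers and flap above 0.3 N), for 0.1 s.
At the end, for the whole second after the job is handed in: The tin lies flat on the deck in the track within 5 mm of the back stop, at rest, and the cover is shut over it (flap under 0.06 rad) (x of tin in the frame of dock between 0.03 and 0.039 m and y of tin in the frame of dock between -0.047 and -0.033 m and z of tin in the frame of dock below 0.015 m and angle between tin's own z axis and vertical below 0.06 rad and value of joint flap below 0.06 rad and linear speed of tin below 0.01 m/s); the robot touches nothing.
It fails at once if the tin is lifted (8 mm off the deck) or tipped (0.2 rad) (z of tin in the frame of dock above 0.02 m or angle between tin's own z axis and vertical above 0.2 rad).
It fails at once if a bystander is moved by more than 20 mm (distance of any of canister0, canister1, canister2, canister3, suribachi, stick, grinder, salt_jar from where it was at the start of the episode above 0.02 m).
It also fails if it takes over 45 s, if anything falls off the work surface, if the arm or the gripper's body presses on something with over 40 N, if the wrist force passes 120 N, or if a joint passes its speed limit or range.

## Working session

There is one attempt and no reset: what is moved stays moved. The work goes in short steps, Python scripts to look and compute and a tool call to move; the robot and the scene stay as the last step left them, time stands still between calls to the robot, and variables do not carry over. Pictures are saved under pics/ and viewed, about 8 in all and at most 12, crops included, and the job is handed in when it is done.

Besides the shell and the picture viewer there is one more tool, called after "Request:" by a JSON object that holds its "name" and its "arguments", one argument or row to a line. play_rows: Moves the arm, as the interface text tells. Its arguments: {"type":"object","properties":{"series":{"type":"array"},"squeeze":{"type":"number"}},"required":["series"]}

```bash
mkdir -p pics; cat > h.py <<'E'
import numpy as np, cv2
from rig import *
def K(p):
    f=192/np.tan(np.radians(p["vfov"])/2); return np.array([[f,0,p["cx"]],[0,f,p["cy"]],[0,0,1.]])
def ray(p,uv):
    R=cv2.Rodrigues(np.array(p["rvec"],float))[0]; d=R.T@(np.linalg.inv(K(p))@[uv[0],uv[1],1]); return -R.T@np.array(p["tvec"]),d
def onz(p,uv,z):
    c,d=ray(p,uv); return c+d*(z-c[2])/d[2]
def proj(p,X):
    return cv2.projectPoints(np.array(X,float).reshape(-1,1,3),np.array(p["rvec"],float),np.array(p["tvec"],float),K(p),None)[0].reshape(-1,2)
def save(p,n,s=1,box=None):
    im=p["pixels"][:,:,::-1]
    if box: im=im[box[1]:box[3],box[0]:box[2]]
    cv2.imwrite("pics/"+n,cv2.resize(im,None,fx=s,fy=s,interpolation=cv2.INTER_CUBIC))
E
python3 - <<'E'
from h import *
ims=[]
for n in ["top","side"]:
    p=get_image(n); ims.append(p["pixels"]); print(n,{k:p[k] for k in p if k!="pixels"})
    for l in ["dock","tin","flap","suribachi","grinder","salt_jar","stick"]:
        for m in masks_of(p,l)[:4]: 
            print(l,round(m["p"],2),np.round(m["xy"]),m["region"].sum(), np.round(onz(p,m["xy"],.03),3))
    save(p,n+".png",1.5)
print(get_state())
E
```

```text
top {'vfov': 50.86285728288536, 'cx': 258.63478528670225, 'cy': 188.8509048812745, 'rvec': array([ 2.18969961, -2.12377065,  0.17195318]), 'tvec': array([0.01610436, 0.62593237, 1.04529377]), 'shot': 1}
dock 0.57 [255. 200.] 4108 [0.596 0.045 0.03 ]
tin 0.85 [316. 185.] 316 [ 0.644 -0.123  0.03 ]
tin 0.57 [271. 212.] 295 [ 0.566 -0.001  0.03 ]
tin 0.48 [313. 220.] 142 [ 0.546 -0.114  0.03 ]
flap 0.68 [246. 196.] 1564 [0.608 0.068 0.03 ]
suribachi 0.93 [427. 225.] 2701 [ 0.542 -0.427  0.03 ]
grinder 0.86 [379. 163.] 478 [ 0.711 -0.296  0.03 ]
salt_jar 0.94 [218. 130.] 460 [0.787 0.153 0.03 ]
side {'vfov': 51.16078875925053, 'cx': 257.51105383530205, 'cy': 185.2933252962501, 'rvec': array([ 0.24077937, -2.82677635,  1.20592972]), 'tvec': array([0.62270845, 0.08454838, 1.32703066]), 'shot': 2}
dock 0.57 [264. 201.] 2093 [0.596 0.087 0.03 ]
tin 0.65 [275. 187.] 176 [0.569 0.016 0.03 ]
tin 0.54 [286. 168.] 70 [ 0.544 -0.088  0.03 ]
tin 0.54 [260. 163.] 138 [ 0.639 -0.096  0.03 ]
flap 0.83 [253. 192.] 301 [0.637 0.053 0.03 ]
suribachi 0.83 [299. 110.] 746 [ 0.531 -0.469  0.03 ]
grinder 0.7
[... 153 characters left out ...]
[217. 164.] 275 [ 0.79  -0.067  0.03 ]
{'clock': 0.8, 'qpos': array([ 1.09099271e+00,  2.75877742e-01,  1.50491343e+00, -2.85508159e-06,
        1.36071411e+00, -1.21007088e-01]), 'qd': array([ 0.00226181, -0.00020511, -0.00098534,  0.00034991, -0.00055663,
       -0.00046013]), 'effort': array([ 1.75335084e-03, -4.16608250e+01, -2.46093965e+01,  2.72330790e-04,
       -2.87488447e-04, -2.12920992e-05]), 'position': array([0.20192794, 0.53839622, 0.24233536]), 'ee_rot': array([-1.91323163e-05,  8.21932811e-01,  5.69584455e-01,  3.93008023e-05]), 'contact_force': array([0.67449047, 0.51820547, 0.57483183]), 'moment': array([ 0.00284796,  0.01291211, -0.02092198]), 'width': 0.0855258157691995}
```

View pics/top.png

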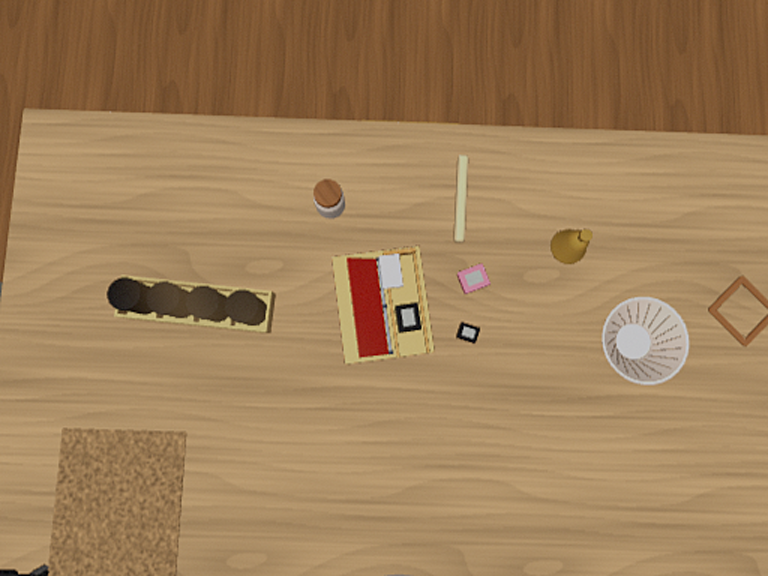

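View pics/side.png

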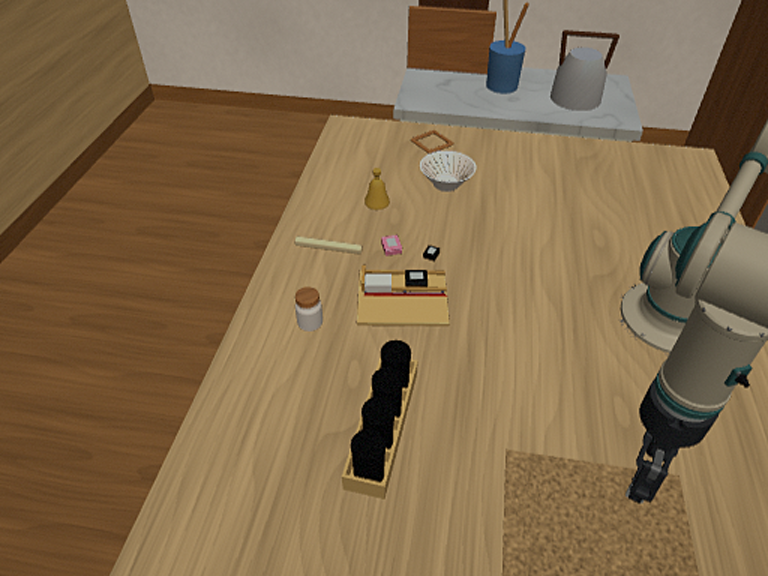

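The networks report three tin-like things in the top picture. (316,185) is pink, so it is left. (313,220) is small and black. (271,212) is the larger black one and lies in the track, so it fits. I'll confirm it in a crop.

```bash
python3 - <<'E'
from h import *
p=get_image("top"); save(p,"ctop.png",6,(215,158,335,250))
p=get_image("side"); 
print(tips_ahead if not callable(tips_ahead) else tips_ahead())
E
```

```text
0.011
```

View pics/ctop.png

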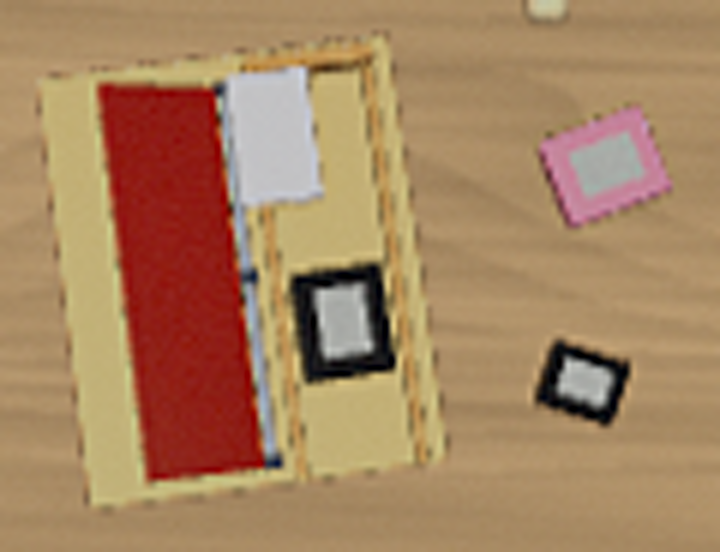

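Crop confirms the large black tin in the track at crop pixel (343,322). Board corners in the crop are (40,80), (386,38), (445,458) and (90,506).

```bash
python3 - <<'E'
from h import *
from scipy.optimize import least_squares
p=get_image("top")
c=lambda a:(np.array(a,float)+.5)/6-.5+[215,158]
obs=c([(40,80),(386,38),(445,458),(90,506), (292,275),(380,262),(394,368),(310,382),(322,192)])
B=np.array([(75,85,12),(75,-80,12),(-125,-80,12),(-125,85,12)])/1e3
T=np.array([(25,21,22),(25,-21,22),(-25,-21,22),(-25,21,22)])/1e3
Rz=lambda a:np.array([[np.cos(a),-np.sin(a),0],[np.sin(a),np.cos(a),0],[0,0,1]])
def pts(q):
    d=lambda X:X@Rz(q[2]).T+[q[0],q[1],0]
    t=T@Rz(q[5]).T+[q[3],q[4],.012]
    return np.vstack([d(B),d(t),d(np.array([[0,-.038,.039]]))])
f=lambda q:(proj(p,pts(q))-obs).ravel()
r=least_squares(f,[.6,.04,.1,-.05,-.04,0])
print("dock",np.round(r.x,4)); print(np.round(r.fun.reshape(-1,2),2))
q=r.x
w=lambda X:Rz(q[2])@np.array(X)+[q[0],q[1],0]
print(w([-.102,-.005,0]),"cam tool yaw target",q[2])
from scipy.spatial.transform import Rotation as R
s=get_state(); 
M=R.from_quat(np.roll(s["ee_rot"],-1)).as_matrix(); print(M)
pw=get_image("wrist"); print(pw["hand_eye"],pw["vfov"])
E
```

```text
dock [ 0.6174  0.0462  0.1595 -0.0578 -0.0401  0.0194]
[[-0.57 -0.43]
 [ 0.29 -0.73]
 [ 0.46  0.38]
 [-0.29  0.28]
 [-0.4  -0.21]
 [ 0.23 -0.31]
 [ 0.78  0.26]
 [-0.6   0.24]
 [ 0.12  0.44]]
[0.51753217 0.02507032 0.        ] cam tool yaw target 0.15952961360425122
[[ 3.51103786e-01  9.36336548e-01  1.44393115e-05]
 [ 9.36336544e-01 -3.51103786e-01  8.54571581e-05]
 [ 8.50863573e-05 -1.64842767e-05 -9.99999996e-01]]
[[ 9.99998495e-01  1.20468263e-03  1.24882784e-03  5.24758309e-04]
 [-1.54160577e-03  9.47157986e-01  3.20763735e-01 -8.20754242e-02]
 [-7.96418764e-04 -3.20765177e-01  9.47158417e-01 -1.31765301e-01]
 [ 0.00000000e+00  0.00000000e+00  0.00000000e+00  1.00000000e+00]] 59.39719301750052
```

Request:
{"name": "play_rows", "arguments": {
  "series": [
    {"fingers": -0.64,"dx": 22,"dy": -34,"dz": 0,"turn": 0.1},
    {"fingers": -0.64,"dx": 22,"dy": -34,"dz": 0,"turn": 0.1},
    {"fingers": -0.64,"dx": 22,"dy": -34,"dz": 0,"turn": 0.1},
    {"fingers": -0.64,"dx": 22,"dy": -34,"dz": 0,"turn": 0.1},
    {"fingers": -0.64,"dx": 22,"dy": -34,"dz": 0,"turn": 0.1},
    {"fingers": -0.64,"dx": 22,"dy": -34,"dz": -3},
    {"fingers": -0.64,"dx": 22,"dy": -34,"dz": -3},
    {"fingers": -0.64,"dx": 22,"dy": -34,"dz": -3},
    {"fingers": -0.64,"dx": 22,"dy": -34,"dz": -3},
    {"fingers": -0.64,"dx": 22,"dy": -34,"dz": -3},
    {"fingers": -0.64,"dx": 22,"dy": -34,"dz": -3},
    {"fingers": -0.64,"dx": 22,"dy": -34,"dz": -3},
    {"fingers": -0.64,"dx": 22,"dy": -34,"dz": -3},
    {"fingers": -0.64,"dx": 20,"dy": -34,"dz": -3},
    {"fingers": -0.64,"dx": 0,"dy": 0,"dz": 0}
  ]
}}

```text
invalid input at $.series[5]: expected keys fingers, dx, dy, dz, turn
```

Request:
{"name": "play_rows", "arguments": {
  "series": [
    {"fingers": -0.64,"dx": 22,"dy": -34,"dz": 0,"turn": 0.1},
    {"fingers": -0.64,"dx": 22,"dy": -34,"dz": 0,"turn": 0.1},
    {"fingers": -0.64,"dx": 22,"dy": -34,"dz": 0,"turn": 0.1},
    {"fingers": -0.64,"dx": 22,"dy": -34,"dz": 0,"turn": 0.1},
    {"fingers": -0.64,"dx": 22,"dy": -34,"dz": 0,"turn": 0.1},
    {"fingers": -0.64,"dx": 22,"dy": -34,"dz": -3,"turn": 0},
    {"fingers": -0.64,"dx": 22,"dy": -34,"dz": -3,"turn": 0},
    {"fingers": -0.64,"dx": 22,"dy": -34,"dz": -3,"turn": 0},
    {"fingers": -0.64,"dx": 22,"dy": -34,"dz": -3,"turn": 0},
    {"fingers": -0.64,"dx": 22,"dy": -34,"dz": -3,"turn": 0},
    {"fingers": -0.64,"dx": 22,"dy": -34,"dz": -3,"turn": 0},
    {"fingers": -0.64,"dx": 22,"dy": -34,"dz": -3,"turn": 0},
    {"fingers": -0.64,"dx": 22,"dy": -34,"dz": -3,"turn": 0},
    {"fingers": -0.64,"dx": 20,"dy": -34,"dz": -3,"turn": 0},
    {"fingers": -0.64,"dx": 0,"dy": 0,"dz": 0,"turn": 0}
  ]
}}

```text
clock: 2.25
position: [0.5135, 0.0489, 0.2169]
ee_rot: [0.002, 0.644, 0.765, 0.005]
contact_force: [0.4, 0.2, 0.9]
width: 0.0701
```

```bash
cat >> h.py <<'E'
from scipy.spatial.transform import Rotation as Ro
Q=[.6174,.0462,.1595,-.0578,-.0401,.0194]
Rz=lambda a:np.array([[np.cos(a),-np.sin(a),0],[np.sin(a),np.cos(a),0],[0,0,1]])
def d2w(X,q=Q): return np.array(X,float)@Rz(q[2]).T+[q[0],q[1],0]
def w2d(X,q=Q): return (np.array(X,float)-[q[0],q[1],0])@Rz(q[2])
def wrist():
    s=get_state(); p=get_image("wrist")
    M=np.eye(4); M[:3,:3]=Ro.from_quat(np.roll(s["ee_rot"],-1)).as_matrix(); M[:3,3]=s["position"]
    W=np.linalg.inv(M@p["hand_eye"]); p["rvec"]=cv2.Rodrigues(W[:3,:3])[0]; p["tvec"]=W[:3,3]; return p
def where():
    s=get_state(); M=Ro.from_quat(np.roll(s["ee_rot"],-1)).as_matrix()
    yaw=np.arctan2(M[1,0],M[0,0])-np.pi/2-Q[2]
    print("dockpos mm",np.round(w2d(s["position"])*1e3,1),"yaw err",round(yaw,4),"F",np.round(s["contact_force"],2),"w",round(s["width"],4),"t",round(s["clock"],2))
    return s
B=np.array([(75,85,12),(75,-80,12),(-125,-80,12),(-125,85,12)])/1e3
E
python3 - <<'E'
from h import *
where(); p=wrist()
im=p["pixels"][:,:,::-1].copy(); im=cv2.resize(im,None,fx=1.5,fy=1.5)
tin=d2w(np.array([(25,21,34),(25,-21,34),(-25,-21,34),(-25,21,34)])/1e3@Rz(Q[5]).T+[Q[3],Q[4],0])
cov=d2w(np.array([(0,0,39),(0,-38,39),(60,-38,39),(60,0,39)])/1e3)
for P in [d2w(B),tin,cov]:
    cv2.polylines(im,[np.int32(proj(p,P)*1.5)],True,(0,255,0),1)
cv2.imwrite("pics/w1.png",im)
E
```

```text
dockpos mm [-102.2   19.2  216.9] yaw err 0.0106 F [0.39 0.19 0.91] w 0.0701 t 2.25
```

View pics/w1.png

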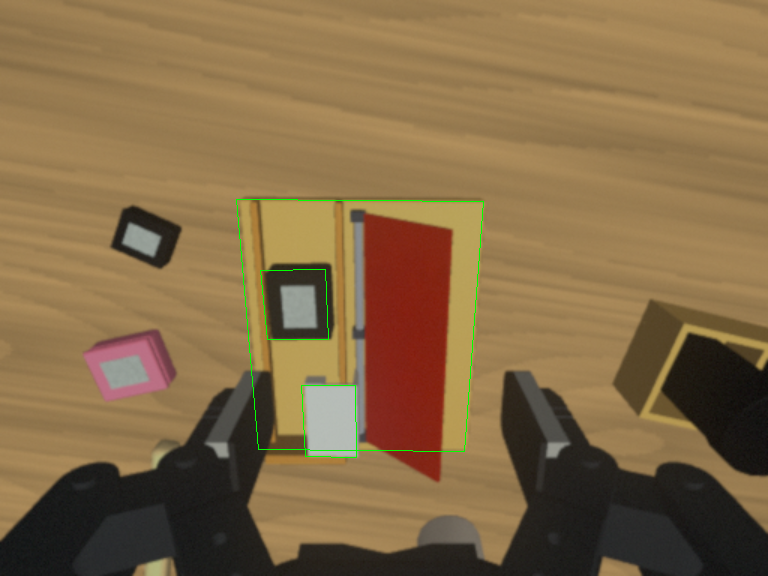

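The dock overlay matches the wrist view. The tin sits at picture (300,303), about 2 mm left of my fit. Next I align and descend.

Request:
{"name": "play_rows", "arguments": {
  "series": [
    {"fingers": -0.64,"dx": 0,"dy": -9,"dz": -15,"turn": -0.01},
    {"fingers": -0.64,"dx": 0,"dy": -9,"dz": -20,"turn": 0},
    {"fingers": -0.64,"dx": 0,"dy": 0,"dz": -25,"turn": 0},
    {"fingers": -0.64,"dx": 0,"dy": 0,"dz": -25,"turn": 0},
    {"fingers": -0.64,"dx": 0,"dy": 0,"dz": -25,"turn": 0},
    {"fingers": -0.64,"dx": 0,"dy": 0,"dz": -10,"turn": 0},
    {"fingers": -0.64,"dx": 0,"dy": 0,"dz": 0,"turn": 0}
  ]
}}

```text
clock: 2.88
position: [0.5095, 0.0384, 0.0957]
ee_rot: [0.0, 0.648, 0.761, 0.009]
contact_force: [-0.7, -0.8, 0.6]
width: 0.0698
```

```bash
python3 -c "
from h import *
s=where(); print(s['ee_rot'])"
```

```text
dockpos mm [-107.8    9.5   95.7] yaw err 0.0004 F [-0.65 -0.85  0.56] w 0.0698 t 2.88
[3.62182811e-04 6.48376504e-01 7.61270327e-01 8.67567419e-03]
```

Request:
{"name": "play_rows", "arguments": {
  "series": [
    {"fingers": -0.64,"dx": 4,"dy": -8,"dz": 0,"turn": 0},
    {"fingers": -0.64,"dx": 0,"dy": 0,"dz": -5,"turn": 0},
    {"fingers": -0.64,"dx": 0,"dy": 0,"dz": 0,"turn": 0}
  ]
}}

```text
clock: 3.13
position: [0.5133, 0.0322, 0.0916]
ee_rot: [0.0, 0.647, 0.762, 0.009]
contact_force: [0.6, -0.0, 0.5]
width: 0.0702
```

```bash
python3 -c "
from h import *
s=where(); print(s['ee_rot'])"
```

```text
dockpos mm [-105.     2.7   91.6] yaw err 0.0036 F [ 0.55 -0.02  0.51] w 0.0702 t 3.13
[2.29175848e-04 6.47159426e-01 7.62300796e-01 9.06211890e-03]
```

Request:
{"name": "play_rows", "arguments": {
  "series": [
    {"fingers": -0.64,"dx": 0,"dy": -1.5,"dz": -8,"turn": 0},
    {"fingers": -0.64,"dx": 0,"dy": 0,"dz": -8,"turn": 0},
    {"fingers": -0.64,"dx": 0,"dy": 0,"dz": -8,"turn": 0},
    {"fingers": -0.64,"dx": 0,"dy": 0,"dz": -8,"turn": 0},
    {"fingers": -0.64,"dx": 0,"dy": 0,"dz": -8,"turn": 0},
    {"fingers": -0.64,"dx": 0,"dy": 0,"dz": 0,"turn": 0}
  ]
}}

```text
clock: 3.63
position: [0.5164, 0.0305, 0.0509]
ee_rot: [0.004, 0.647, 0.762, 0.012]
contact_force: [0.8, -1.4, 1.8]
width: 0.0708
```

```bash
python3 -c "
from h import *
s=where(); p=wrist(); save(p,'w2.png',1.5)"
```

```text
dockpos mm [-102.2    0.5   50.9] yaw err 0.003 F [ 0.75 -1.42  1.85] w 0.0708 t 3.63
```

View pics/w2.png

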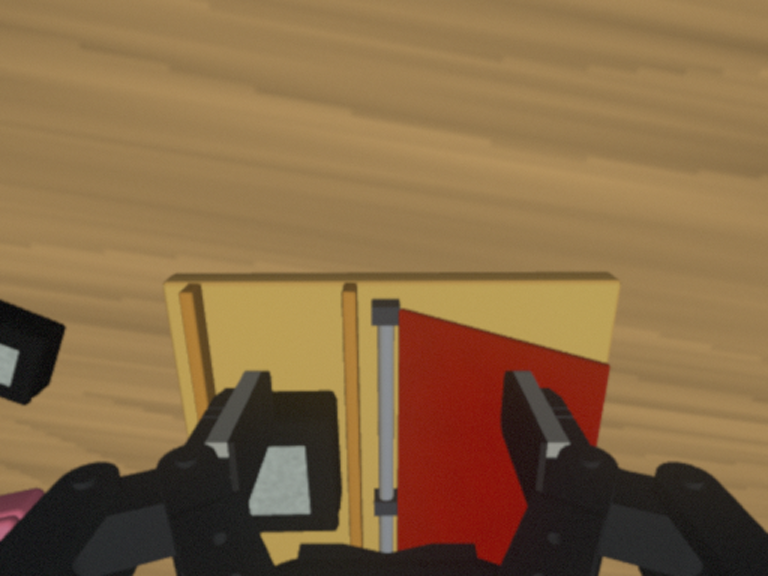

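The lane finger is above the track behind the tin, and the right-hand finger is over the red paddle, about to touch it. I keep descending and drift back slightly.

Request:
{"name": "play_rows", "arguments": {
  "series": [
    {"fingers": -0.64,"dx": -3,"dy": 0,"dz": -6,"turn": 0},
    {"fingers": -0.64,"dx": -1,"dy": 0,"dz": -6,"turn": 0},
    {"fingers": -0.64,"dx": -1,"dy": 0,"dz": -5,"turn": 0},
    {"fingers": -0.64,"dx": 0,"dy": 0,"dz": 0,"turn": 0}
  ]
}}

```text
clock: 4.02
position: [0.5135, 0.0306, 0.0343]
ee_rot: [0.006, 0.648, 0.762, 0.014]
contact_force: [-0.3, -0.6, 2.1]
width: 0.07
```

```bash
python3 -c "
from h import *
s=where()"
```

```text
dockpos mm [-105.1    1.1   34.3] yaw err 0.0023 F [-0.32 -0.56  2.1 ] w 0.07 t 4.02
```

Request:
{"name": "play_rows", "arguments": {
  "series": [
    {"fingers": -0.64,"dx": 0,"dy": 0,"dz": -4,"turn": 0},
    {"fingers": -0.64,"dx": 0,"dy": 0,"dz": -3,"turn": 0},
    {"fingers": -0.64,"dx": 0,"dy": 0,"dz": 0,"turn": 0}
  ]
}}

```text
clock: 4.27
position: [0.5134, 0.0314, 0.027]
ee_rot: [0.005, 0.648, 0.762, 0.014]
contact_force: [0.5, 0.3, 3.2]
width: 0.07
```

```bash
python3 -c "
from h import *
s=where(); p=get_image('side'); save(p,'s2.png',7,(225,165,310,230))"
```

```text
dockpos mm [-105.1    1.9   27. ] yaw err 0.0016 F [0.45 0.35 3.2 ] w 0.07 t 4.27
```

View pics/s2.png

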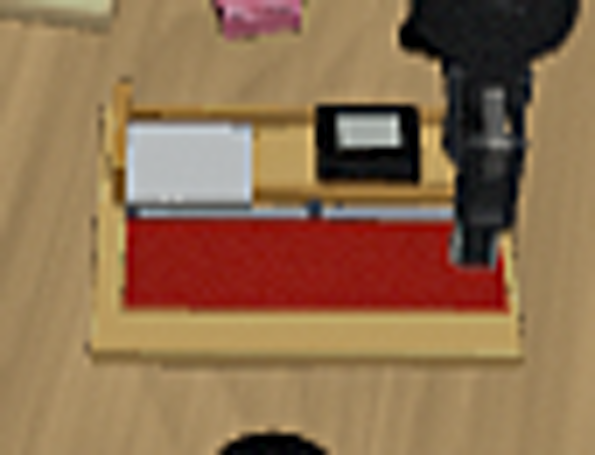

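The side view shows the paddle partly down under the finger, with its outer edge at crop row 307, and the tin still in front of the cover. I estimate the angle from that edge.

```bash
cat >> h.py <<'E'
def flap_px(p,th,xd=-.05):
    a=.72-th; r=.075; off=.0015
    return proj(p,d2w([[xd,r*np.cos(a)-off*np.sin(a)*0,.016+r*np.sin(a)]]))[0]
def flap_est(p,show=True):
    im=p["pixels"].astype(int); red=(im[:,:,0]>90)&(im[:,:,1]<60)&(im[:,:,2]<60)
    out=[]
    for xd in (-.07,-.04,-.01,.02):
        ths=np.linspace(0,.75,76); v=[flap_px(p,t,xd) for t in ths]
        c=int(round(v[60][0])); rows=np.where(red[:,c])[0]
        out.append(ths[np.argmin([abs(q[1]-rows.max()-.5) for q in v])] if len(rows) else None)
    return out
E
python3 -c "
from h import *
p=get_image('side'); print(flap_est(p)); print([np.round(flap_px(p,t),1) for t in (0,.3,.5,.6,.7)])"
```

```text
[np.float64(0.58), np.float64(0.58), np.float64(0.59), np.float64(0.59)]
[array([275.2, 196. ]), array([275. , 202.9]), array([274.9, 207. ]), array([274.8, 208.8]), array([274.7, 210.5])]
```

Request:
{"name": "play_rows", "arguments": {
  "series": [
    {"fingers": -0.64,"dx": 0,"dy": -1,"dz": -4,"turn": 0},
    {"fingers": -0.64,"dx": 0,"dy": 0,"dz": -1,"turn": 0},
    {"fingers": -0.64,"dx": 0,"dy": 0,"dz": 0,"turn": 0}
  ]
}}

```text
clock: 4.62
position: [0.5136, 0.0306, 0.0227]
ee_rot: [0.005, 0.648, 0.762, 0.015]
contact_force: [-0.1, 0.9, 3.9]
width: 0.0697
```

```bash
python3 -c "
from h import *
s=where(); p=get_image('side'); print(flap_est(p))"
```

```text
dockpos mm [-105.     1.1   22.7] yaw err 0.0016 F [-0.14  0.91  3.88] w 0.0697 t 4.62
[np.float64(0.6900000000000001), np.float64(0.7000000000000001), np.float64(0.65), np.float64(0.71)]
```

Request:
{"name": "play_rows", "arguments": {
  "series": [
    {"fingers": -0.64,"dx": 5,"dy": 0.8,"dz": 0,"turn": 0},
    {"fingers": -0.64,"dx": 5,"dy": 0.8,"dz": 0,"turn": 0},
    {"fingers": -0.64,"dx": 5,"dy": 0.8,"dz": 0,"turn": 0},
    {"fingers": -0.64,"dx": 5,"dy": 0.8,"dz": 0,"turn": 0},
    {"fingers": -0.64,"dx": 5,"dy": 0.8,"dz": 0,"turn": 0},
    {"fingers": -0.64,"dx": 5,"dy": 0.8,"dz": 0,"turn": 0}
  ]
}}

```text
clock: 5.17
position: [0.5353, 0.0347, 0.021]
ee_rot: [-0.002, 0.646, 0.763, 0.006]
contact_force: [-4.7, -1.1, 5.5]
width: 0.07
```

```bash
python3 -c "
from h import *
s=where(); p=get_image('side'); print(flap_est(p)); save(p,'s3.png',7,(225,165,310,230))"
```

```text
dockpos mm [-82.9   1.7  21. ] yaw err 0.0055 F [-4.74 -1.09  5.54] w 0.07 t 5.17
[np.float64(0.75), np.float64(0.7000000000000001), np.float64(0.71), np.float64(0.71)]
```

View pics/s3.png

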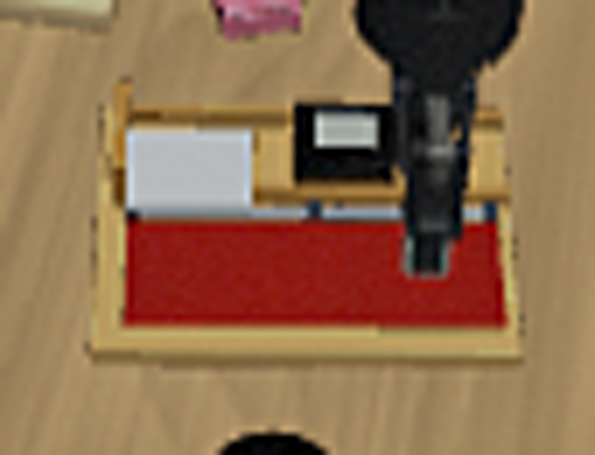

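The tin is moving: it is now at crop (345,142) and the paddle is fully down. I keep pushing.

Request:
{"name": "play_rows", "arguments": {
  "series": [
    {"fingers": -0.64,"dx": 5,"dy": 0.7,"dz": 0.2,"turn": -0.003},
    {"fingers": -0.64,"dx": 5,"dy": 0.7,"dz": 0.2,"turn": -0.003},
    {"fingers": -0.64,"dx": 5,"dy": 0.7,"dz": 0.2,"turn": 0},
    {"fingers": -0.64,"dx": 5,"dy": 0.7,"dz": 0,"turn": 0},
    {"fingers": -0.64,"dx": 5,"dy": 0.7,"dz": 0,"turn": 0},
    {"fingers": -0.64,"dx": 5,"dy": 0.7,"dz": 0,"turn": 0},
    {"fingers": -0.64,"dx": 5,"dy": 0.7,"dz": 0,"turn": 0},
    {"fingers": -0.64,"dx": 5,"dy": 0.7,"dz": 0,"turn": 0}
  ]
}}

```text
clock: 5.88
position: [0.5633, 0.0398, 0.0199]
ee_rot: [-0.015, 0.647, 0.762, -0.006]
contact_force: [-10.1, -3.3, 12.7]
width: 0.0701
```

```bash
python3 -c "
from h import *
s=where(); p=get_image('side'); print(flap_est(p))"
```

```text
dockpos mm [-54.4   2.3  19.9] yaw err 0.0037 F [-10.11  -3.28  12.71] w 0.0701 t 5.88
[np.float64(0.75), np.float64(0.75), np.float64(0.71), np.float64(0.75)]
```

Request:
{"name": "play_rows", "arguments": {
  "series": [
    {"fingers": -0.64,"dx": 3,"dy": 0,"dz": 1.5,"turn": 0},
    {"fingers": -0.64,"dx": 5,"dy": 0.5,"dz": 1,"turn": -0.003},
    {"fingers": -0.64,"dx": 5,"dy": 0.5,"dz": 0.5,"turn": 0},
    {"fingers": -0.64,"dx": 5,"dy": 0.5,"dz": 0.5,"turn": 0}
  ]
}}

```text
clock: 6.27
position: [0.5794, 0.0414, 0.0229]
ee_rot: [-0.018, 0.648, 0.762, -0.009]
contact_force: [-3.2, -0.2, 3.0]
width: 0.0701
```

```bash
python3 -c "
from h import *
s=where(); p=get_image('side'); print(flap_est(p))"
```

```text
dockpos mm [-38.2   1.3  22.9] yaw err 0.0013 F [-3.18 -0.19  3.02] w 0.0701 t 6.27
[np.float64(0.6900000000000001), np.float64(0.64), np.float64(0.65), np.float64(0.65)]
```

Request:
{"name": "play_rows", "arguments": {
  "series": [
    {"fingers": -0.64,"dx": 5,"dy": 0.8,"dz": -1,"turn": 0},
    {"fingers": -0.64,"dx": 5,"dy": 0.8,"dz": 0,"turn": 0},
    {"fingers": -0.64,"dx": 5,"dy": 0.8,"dz": 0,"turn": 0},
    {"fingers": -0.64,"dx": 5,"dy": 0.8,"dz": 0.3,"turn": 0},
    {"fingers": -0.64,"dx": 5,"dy": 0.8,"dz": 0.3,"turn": 0}
  ]
}}

```text
clock: 6.73
position: [0.6066, 0.0455, 0.0223]
ee_rot: [-0.018, 0.648, 0.762, -0.01]
contact_force: [-3.4, -1.2, 4.0]
width: 0.07
```

```bash
python3 -c "
from h import *
s=where(); p=get_image('side'); print(flap_est(p)); save(p,'s4.png',7,(225,165,310,230))"
```

```text
dockpos mm [-10.8   1.   22.3] yaw err 0.0015 F [-3.43 -1.19  3.99] w 0.07 t 6.73
[np.float64(0.6900000000000001), np.float64(0.7000000000000001), np.float64(0.71), np.float64(0.71)]
```

View pics/s4.png

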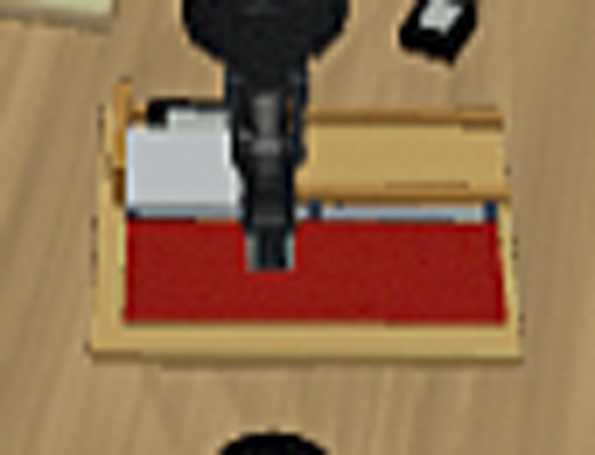

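The tin is under the cover, with its far edge at crop x about 148 and the stop wall at about 120. The last stretch goes in smaller steps.

Request:
{"name": "play_rows", "arguments": {
  "series": [
    {"fingers": -0.64,"dx": 4,"dy": 0.6,"dz": 0,"turn": 0},
    {"fingers": -0.64,"dx": 4,"dy": 0.6,"dz": 0,"turn": 0}
  ]
}}

```text
clock: 6.95
position: [0.614, 0.0465, 0.0224]
ee_rot: [-0.019, 0.648, 0.761, -0.011]
contact_force: [-13.3, -4.1, 12.8]
width: 0.0701
```

```bash
python3 -c "
from h import *
s=where(); p=get_image('side'); print(flap_est(p))"
```

```text
dockpos mm [-3.3  0.8 22.4] yaw err 0.0011 F [-13.27  -4.12  12.78] w 0.0701 t 6.95
[np.float64(0.6900000000000001), np.float64(0.7000000000000001), np.float64(0.71), np.float64(0.71)]
```

Request:
{"name": "play_rows", "arguments": {
  "series": [
    {"fingers": -0.64,"dx": 2,"dy": 0.3,"dz": 0.5,"turn": 0},
    {"fingers": -0.64,"dx": 1.5,"dy": 0.2,"dz": 0.3,"turn": 0}
  ]
}}

```text
clock: 7.17
position: [0.6139, 0.0464, 0.0227]
ee_rot: [-0.023, 0.649, 0.761, -0.014]
contact_force: [-5.9, -1.1, 3.7]
width: 0.07
```

```bash
python3 -c "
from h import *
s=where(); p=get_image('side'); print(flap_est(p)); save(p,'s5.png',10,(235,165,295,215))"
```

```text
dockpos mm [-3.4  0.7 22.7] yaw err -0.0012 F [-5.9  -1.15  3.71] w 0.07 t 7.17
[np.float64(0.6900000000000001), np.float64(0.7000000000000001), np.float64(0.65), np.float64(0.65)]
```

View pics/s5.png

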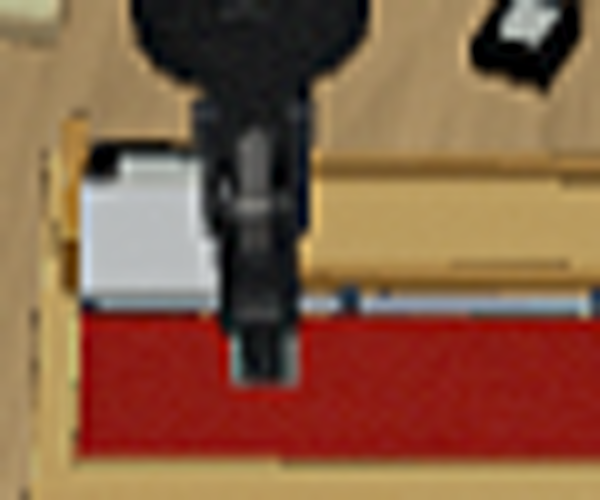

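The tin's far edge (crop x about 87) meets the stop wall, and the push stalled at the same TCP position, so it is home. I draw back along the paddle with it still pressed, then lift.

Request:
{"name": "play_rows", "arguments": {
  "series": [
    {"fingers": -0.64,"dx": -5,"dy": -0.8,"dz": -0.5,"turn": 0},
    {"fingers": -0.64,"dx": -6,"dy": -1,"dz": 0,"turn": 0},
    {"fingers": -0.64,"dx": -6,"dy": -1,"dz": 0,"turn": 0},
    {"fingers": -0.64,"dx": -6,"dy": -1,"dz": 0,"turn": 0},
    {"fingers": -0.64,"dx": -6,"dy": -1,"dz": 0,"turn": 0},
    {"fingers": -0.64,"dx": -6,"dy": -1,"dz": 0,"turn": 0}
  ]
}}

```text
clock: 7.72
position: [0.5933, 0.041, 0.0262]
ee_rot: [-0.01, 0.65, 0.76, -0.002]
contact_force: [2.6, 0.6, 4.4]
width: 0.0704
```

```bash
python3 -c "
from h import *
s=where(); p=get_image('side'); print(flap_est(p)); p=wrist(); save(p,'w3.png',1.5)"
```

```text
dockpos mm [-24.6  -1.4  26.2] yaw err -0.0048 F [2.57 0.58 4.44] w 0.0704 t 7.72
[np.float64(0.58), np.float64(0.58), np.float64(0.59), np.float64(0.59)]
```

View pics/w3.png

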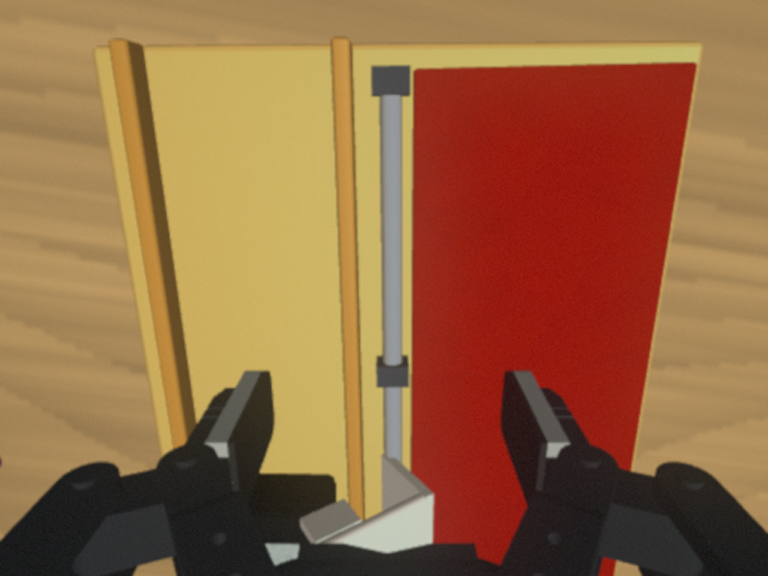

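```bash
python3 -c "
from h import *
p=wrist()
for u in [(197,316.5),(222,317)]:
  for z in (.012,.034): print(u,z,np.round(w2d(onz(p,u,z))*1e3,1))
print(np.round(proj(p,d2w([[.010,-.02,.034],[.010,-.02,.012]])),1))"
```

```text
(197, 316.5) 0.012 [ 11.1 -32.4  12. ]
(197, 316.5) 0.034 [ -6.3 -27.9  34. ]
(222, 317) 0.012 [ 11.6 -19.4  12. ]
(222, 317) 0.034 [ -5.9 -16.8  34. ]
[[216.2 346.1]
 [220.7 314.4]]
```

The near bottom edge of the tin is at dock x ≈ 11 mm, so its origin is at about 36 mm (nominal home is 35). The fingers are clear of the cover, so I lift.

Request:
{"name": "play_rows", "arguments": {
  "series": [
    {"fingers": -0.64,"dx": -4,"dy": -0.5,"dz": 3,"turn": 0},
    {"fingers": -0.64,"dx": -4,"dy": -0.5,"dz": 5,"turn": 0},
    {"fingers": -0.64,"dx": -2,"dy": 0,"dz": 6,"turn": 0},
    {"fingers": -0.64,"dx": 0,"dy": 0,"dz": 7,"turn": 0},
    {"fingers": -0.64,"dx": 0,"dy": 0,"dz": 8,"turn": 0},
    {"fingers": -0.64,"dx": 0,"dy": 0,"dz": 8,"turn": 0},
    {"fingers": -0.64,"dx": 0,"dy": 0,"dz": 10,"turn": 0},
    {"fingers": -0.64,"dx": 0,"dy": 0,"dz": 15,"turn": 0},
    {"fingers": -0.64,"dx": 0,"dy": 0,"dz": 20,"turn": 0},
    {"fingers": -0.64,"dx": -20,"dy": 0,"dz": 25,"turn": 0},
    {"fingers": -0.64,"dx": -25,"dy": 0,"dz": 25,"turn": 0},
    {"fingers": -0.64,"dx": -25,"dy": 0,"dz": 25,"turn": 0},
    {"fingers": -0.64,"dx": -25,"dy": 0,"dz": 20,"turn": 0},
    {"fingers": -0.64,"dx": -25,"dy": 0,"dz": 0,"turn": 0},
    {"fingers": -0.64,"dx": 0,"dy": 0,"dz": 0,"turn": 0},
    {"fingers": -0.64,"dx": 0,"dy": 0,"dz": 0,"turn": 0}
  ]
}}

```text
clock: 9.2
position: [0.4421, 0.0425, 0.2114]
ee_rot: [-0.023, 0.648, 0.761, -0.011]
contact_force: [0.7, 0.2, -0.0]
width: 0.0702
```

```bash
python3 -c "
from h import *
s=where(); p=get_image('side'); print(flap_est(p)); w=wrist()
a=cv2.resize(p['pixels'][165:230,225:310],(510,390),interpolation=2); b=cv2.resize(w['pixels'],(520,390))[:,60:350]
cv2.imwrite('pics/fin.png',np.hstack([a,b])[:,:,::-1])"
```

```text
dockpos mm [-173.7   24.2  211.4] yaw err -0.0008 F [ 0.73  0.25 -0.  ] w 0.0702 t 9.2
[np.float64(0.02), np.float64(0.02), np.float64(0.03), np.float64(0.03)]
```

View pics/fin.png

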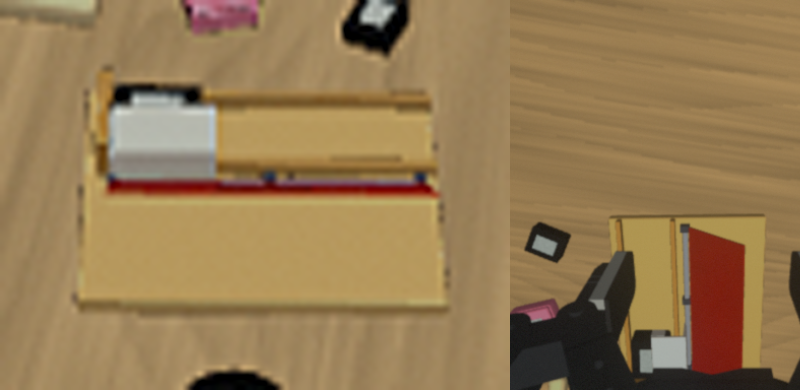

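The cover is shut over the tin (flap ≈ 0.02 rad) and the bystanders are unmoved. One more numeric check of the tin's edges in the top view.

```bash
python3 -c "
from h import *
for n,ys in (('top',(-.045,-.05,-.055)),('side',(-.05,-.055))):
  p=get_image(n); g=p['pixels'].astype(np.float32).mean(2)
  for y in ys:
    xs=np.arange(-.01,.075,.001); uv=proj(p,d2w([[x,y,.034] for x in xs])).astype(np.float32)
    v=cv2.remap(g,uv[:,0],uv[:,1],cv2.INTER_LINEAR).ravel()
    print(n,y,' '.join(f'{int(x*1e3+.1)}:{int(a)}' for x,a in zip(xs,v))[:900])
"
```

```text
top -0.045 -9:162 -8:162 -7:162 -6:162 -5:162 -4:162 -3:162 -2:162 -1:163 0:163 0:163 1:166 2:168 3:168 4:164 5:159 6:129 7:75 8:23 9:12 10:15 11:19 12:20 13:21 14:22 15:27 16:33 17:50 18:86 19:118 20:143 21:160 22:178 23:176 24:173 25:170 26:171 27:171 28:172 29:172 30:172 31:171 32:171 33:171 34:170 35:169 36:168 37:168 38:168 39:168 40:169 41:169 42:170 43:171 44:172 45:171 46:167 47:163 48:143 49:114 50:87 51:64 52:39 53:18 54:19 55:20 56:23 57:36 58:49 59:67 60:89 61:111 62:126 63:135 64:144 65:143 66:140 67:137 68:137 69:136 70:137 71:138 72:138 73:138 74:138
top -0.05 -9:161 -8:161 -7:161 -6:162 -5:162 -4:162 -3:162 -2:162 -1:162 0:163 0:164 1:166 2:168 3:164 4:159 5:148 6:103 7:62 8:29 9:22 10:14 11:15 12:21 13:26 14:25 15:23 16:24 17:57 18:93 19:122 20:142 21:161 22:168 23:162 24:157 25:159 26:161 27:164 28:165 29:168 30:170 31:174 32:179 33:182 34:186 35:186 36:185 37:185 38:184 39:184 40:185 41:184 42:183 43:181 44:179 45:172 46:166 47:154 48:130 49:103 50:75 51:44 52:15 53:9 54:12 55:16 56:19 57:22 58:27 59:58 60:85 61:110 62:126 63:141 64:148 65:146 66:143 67:141 68:139 
[... 958 characters left out ...]
1:0 52:0 53:0 54:22 55:50 56:82 57:103 58:108 59:114 60:120 61:120 62:120 63:119 64:122 65:129 66:137 67:144 68:130 69:115 70:102 71:101 72:110 73:119 74:127
side -0.055 -9:126 -8:126 -7:126 -6:125 -5:124 -4:123 -3:123 -2:123 -1:123 0:124 0:125 1:126 2:123 3:109 4:95 5:82 6:70 7:60 8:50 9:43 10:44 11:45 12:45 13:48 14:50 15:52 16:54 17:55 18:56 19:57 20:56 21:55 22:54 23:54 24:56 25:58 26:59 27:59 28:59 29:60 30:54 31:43 32:33 33:26 34:27 35:27 36:28 37:28 38:26 39:26 40:27 41:29 42:30 43:31 44:29 45:27 46:25 47:23 48:22 49:21 50:21 51:29 52:37 53:44 54:56 55:74 56:90 57:104 58:109 59:113 60:118 61:119 62:118 63:118 64:118 65:123 66:127 67:131 68:129 69:126 70:124 71:122 72:123 73:124 74:125
```

```bash
python3 -c "
from h import *
for n in ('top','side'):
  p=get_image(n); g=p['pixels'].astype(np.float32).mean(2)
  for nm,y,z,xs in (('cover',-.02,.039,np.r_[np.arange(-.01,.01,.001),np.arange(.05,.08,.001)]),('board',.07,.012,np.r_[np.arange(-.135,-.115,.001),np.arange(.065,.085,.001)])):
    uv=proj(p,d2w([[x,y,z] for x in xs])).astype(np.float32)
    v=cv2.remap(p['pixels'][:,:,2].astype(np.float32),uv[:,0],uv[:,1],cv2.INTER_LINEAR).ravel()
    print(n,nm,' '.join(f'{round(x*1e3)}:{int(a)}' for x,a in zip(xs,v)))
"
```

```text
top cover -10:119 -9:119 -8:118 -7:118 -6:117 -5:111 -4:105 -3:101 -2:119 -1:135 0:154 1:176 2:196 3:203 4:200 5:197 6:197 7:197 8:197 9:196 50:196 51:197 52:197 53:198 54:200 55:202 56:198 57:193 58:185 59:147 60:106 61:78 62:77 63:77 64:80 65:86 66:93 67:98 68:102 69:107 70:106 71:105 72:104 73:103 74:102 75:101 76:101 77:102 78:102 79:103
top board -135:138 -134:138 -133:139 -132:139 -131:139 -130:139 -129:137 -128:136 -127:134 -126:132 -125:129 -124:126 -123:124 -122:120 -121:118 -120:117 -119:115 -118:114 -117:111 -116:108 -115:102 65:117 66:118 67:118 68:118 69:118 70:115 71:112 72:108 73:105 74:100 75:100 76:104 77:109 78:110 79:110 80:109 81:108 82:106 83:104 84:103 85:102
side cover -10:89 -9:88 -8:87 -7:85 -6:82 -5:84 -4:119 -3:150 -2:185 -1:188 0:183 1:179 2:175 3:174 4:173 5:172 6:172 7:173 8:173 9:173 50:177 51:179 52:181 53:177 54:170 55:164 56:145 57:114 58:79 59:47 60:52 61:57 62:62 63:70 64:80 65:90 66:95 67:90 68:84 69:78 70:82 71:88 72:93 73:95 74:94 75:93 76:92 77:92 78:91 79:91
side board -135:90 -134:91 -133:92 -132:89 -131:83 -130:78 -129:76 -128:83 -127:90 -126:96 -125:95 -124:94 -123:93 -122:93 -121:93 -120:93 -119:93 -118:93 -117:92 -116:92 -115:93 65:93 66:93 67:95 68:97 69:99 70:100 71:99 72:99 73:99 74:99 75:100 76:100 77:98 78:96 79:94 80:94 81:95 82:95 83:95 84:96 85:96
```

```bash
python3 -c "
from rig import *
print(sign_off())"
```

```text
the job is handed in; nothing more can be done
None
```

The tin is home against the back stop with the cover sprung shut over it, and I've handed the job in. `sign_off()` returned no verdict, so this rests on my own last checks.

One fingertip held the paddle at about 0.65–0.72 rad while the other pushed the tin along the track until it stalled at the stop. I then drew back along the pressed paddle until clear of the cover and lifted away.

**What the last checks showed:**
- **Cover:** about 0.02–0.03 rad, against a limit of 0.06.
- **Tin position:** about 33 mm in dock x from the top camera, and from the side camera once its 3 mm offset was corrected. The wrist view gave about 36 mm. All are inside the allowed 30–39 mm, but they differ by about 3 mm. I did not measure the tin's y, height or tilt numerically.
- **Contact:** the gripper is clear of everything, with the wrist force at its zero reading.
- **Bystanders:** I saw no sign that any moved, but the last pictures showed only the dock area and I did not measure them.
- **Time and force:** about 10 s of the 45 s were used. The highest forces I read were about 13 N each, sideways and upward, as the tin met the stop.

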